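# Light the chopping board with the tilting work lamp

## Robot

A 6-joint arm with a two-finger parallel gripper is mounted at the origin on a cart in front of the work surface, level with it; the furniture and walls round the work are solid. World frame = base frame: x ahead of the robot, y to its left, z up, the work surface at z = 0. Lengths are in mm, angles in rad, forces in N, time in s.
With the tool pointing down it reaches from about 250 to 775 mm from the base axis. Payload 8.9 kg.
Tool frame: the origin (TCP) lies at the very end of the fingers, on their centre line; the grasp point (between the pads) lies 19 mm behind it; z points along the fingers, y is the line along which they close (so a half turn about z gives the same grasp; the last joint's range is limited). The gripper opens to 85 mm and grips with 20 to 120 N. Pads are 22 mm wide; open, the fingers measure 114 mm over their backs; the gripper's body (76 mm by 85 mm) begins 54 mm behind the grasp point. The pads swing forward as they close: fully open they stand 13 mm farther back than shut.
Start: joints at [1.041, 0.291, -0.153, 1.127, 0, 1.431], TCP at [199.981, 485.418, 191.605] pointing down, gripper open.
Joint ranges: [-2.52, 2.52], [-0.91, 1.74], [-1.3, 1.37], [-1.96, 2.02], [-1.52, 1.47], [-3.14, 3.14]. Speed limits (rad/s): [2.22, 2.22, 2.79, 3.14, 3.14, 3.14].

## Interface

Orientations are given as a rotation vector (axis times angle).
In Python, from plant import * gives the robot as it stands. The module is installed in compiled form; this text tells all that it offers.
- The arm moves only by the shell command python3 -m pendant 'ROWS' [FORCE]. ROWS is a JSON object of lists of equal length, an entry for each row: "jaw": the finger opening in cm, from 0 to 8.54; "xyz": the shift along the tool's x, y, z in cm, a list of three; "turn": the turn, a rotation vector about the tool's x, y, z in degrees, a list of three. In form: {"jaw": [jaw, ...], "xyz": [[tx, ty, tz], ...], "turn": [[wx, wy, wz], ...]}. A call has 1 to 20 rows; each row shifts and turns the commanded pose from where the row before left it, along the tool's axes as they then stand; what a row does not reach is not made up. A row lasts 1/8 s, in which the tool goes at most 62.5 mm and 10.7 degrees, less where a joint would pass 70% of its speed; a pose out of reach is approached as far as the arm can. A call is refused whole if a number of a shift passes 6.25 or a number of a turn 10.7, either way. A call with a gripper value outside its range is refused whole. The fingers move at their own pace and stop on an object; FORCE is the grip in N (left out, the last holds). Time passes only in rows, so rows that do not move let the fingers close. It gives the time, the measured TCP pose, the force, the opening and the grip force at its end, in the units of the state.
- get_obs(): the state, without advancing time (a new reading comes with each control period).
- read_camera(name): name is "scene" or "top"; returns the picture (480x640x3 uint8, red, green, blue); there is no depth.
- camera_model(name): a dict with "mtx" (3x3 intrinsics, pixels), "T" (4x4, takes a point from camera to world coordinates). Camera axes: x right, y down, z forward; pixel columns grow to the right and rows downward; lengths in mm; the calibration is good to about 2 mm. A picture is of the moment at which its call begins. camera_model takes no time and is no camera call.
- job_done(): hands the job in; it is judged then, once.
The state is a dict: "time": time; "q": joint angles; "qd": joint speeds; "effort": joint torques, N m; "eef_pos": TCP position; "orientation": TCP orientation; "contact_force": force on the tool from outside, world axes, zero at the start; "ft_torque": the same for the moment, N m; "grip_width": finger opening in mm; "gripper_force": force on a finger pad.
Only numpy, scipy, OpenCV 4.12 (cv2) and the standard library are available. Lean on these libraries where they do the work, as an engineer would, in place of code of your own. Each camera call takes 0.05 s, during which the arm holds its last target. There are 200 camera calls.

## Task

Get the chopping board lit for work: the washing-up bottle stands in the way of the lamp, so stand it upright somewhere on the worktop, off the board and clear of the lamp's swing. Then swivel and tilt the lamp head until it points at the middle of the board, and with the lamp aimed press the push switch on its foot right down to its stop and let it spring back. Leave the other things on the worktop where they are.

Things in the scene. Friction and masses are not known exactly. Their poses are not given: they have to be found in the camera images.
- lamp_foot: Dark steel foot of the work lamp, a heavy slab 160 (x) x 90 (y) x 21 mm that does not shift; origin at the centre of its underside, on the worktop. Its -x end, with the push switch, faces the robot; the upright column (radius 10 mm, 230 mm high, collar radius 22 at its root) stands 45 mm to +x of the origin.
- lamp_axis (a point): Point on the foot's upper face where the column's vertical swivel axis passes, 21 mm above the worktop. Arm and head sweep the space within about 180 mm of this axis, from about 150 to 275 mm above the worktop.
- lamp_swivel (a joint): Turn of column, arm and head about the vertical axis (rad), -0.9 to 2.1. At 0 the arm points along the foot's -x; it grows clockwise seen from above (towards the robot's left). Stiff friction hinge, about 0.22 N m: stays where it is left.
- lamp_tilt (a joint): Tilt of the lamp head about the horizontal axis at the arm's end (rad), -0.3 to 1.2. That axis lies 120 mm out from the column's axis and 215 mm above the worktop, square to the arm. At 0 the panel stands upright and shines level, outward along the arm; it grows as the light tips downward. Stiff friction hinge, about 0.22 N m: stays where it is left.
- lamp_face (a point): Centre of the pale front face of the lamp head, a flat black panel 110 mm wide, 100 mm high, 14 mm thick. Axes move with the head: the light points along -x, y runs across the panel (parallel to the tilt axis), z runs up the panel. The tilt axis passes 27 mm behind this point (+x); the back of the panel is 14 mm behind this point, and only a 18 mm wide knuckle at its centre joins it to the arm, so its upper edge is free to be pinched.
- lamp_edge (a point): Middle of the upper edge of the lamp panel, halfway through its 14 mm thickness, 50 mm up the panel from the tilt axis and 20 mm in front of it; axes as lamp_face.
- lamp_switch (a joint): Travel of the sprung push switch on the foot (m): 0 up, 0.010 fully down against its stop; the spring pushes back with about 2 N at the top and 6 N at the stop.
- lamp_switch_top (a point): Centre of the flat top of the push switch, a grey round plunger 36 mm across, upright on the foot; 46 mm above the worktop when up, 36 mm when fully down.
- chopping_board: Wooden chopping board, 240 (x) x 340 (y) x 22 mm, lying fixed on the worktop; origin at the centre of its underside.
- board_middle (a point): Middle of the chopping board's upper face, 22 mm above the worktop; axes as the board.
- soap_bottle: Plastic washing-up liquid bottle, 235 mm tall, body 51 x 86 mm (x, y) narrowing to the neck at 190 mm; origin at the centre of its underside, z up. Its round cap, 34 mm across, lies 204 to 219 mm above the bottom, with a nozzle 20 mm across on top up to 235 mm; the neck just below the cap (190 to 204 mm) is about 35 mm across. Between 0.17 and 0.35 kg.
- mug: Two-tone dark and white mug, 90 mm across, 107 mm tall, handle to its own -y (122 mm in all); origin at the centre of its underside. Leave it alone.
- jar: Wide jar with a red lid, 65 mm across, 100 mm tall; origin under its centre. Leave it alone.
- spice_jar_a: Spice jar with a green cap, 46 mm across, 106 mm tall; origin under its centre. Leave it alone.
- spice_jar_b: Spice jar with a black cap, 41 mm across, 105 mm tall; origin under its centre. Leave it alone.
- tin: Food tin, 75 mm across, 110 mm tall; origin under its centre. Leave it alone.

How it is judged (in metres and radians):
On the way, in this order (a step that is already met when the one before it is completed fails the run):
1. the lamp head points at the middle of the board (y of board_middle in the frame of lamp_face between -0.05 and 0.05 m and z of board_middle in the frame of lamp_face between -0.05 and 0.05 m and x of board_middle in the frame of lamp_face below -0.1 m), for 0.3 s.
2. the push switch is pressed down to its stop, the lamp still aimed (value of joint lamp_switch above 0.0085 m and y of board_middle in the frame of lamp_face between -0.05 and 0.05 m and z of board_middle in the frame of lamp_face between -0.05 and 0.05 m), for 0.1 s.
At the end, for the whole second after the job is handed in: The light's line passes within 50 mm of the board's middle, across and up the panel; after aiming, the switch has been pressed to its stop and is up again; the bottle stands upright, still, on the worktop, off the board, over 170 mm from the column's axis; other things are not moved 30 mm (all of step 1 and value of joint lamp_switch below 0.002 m and angle between soap_bottle's own z axis and vertical below 0.1 rad and height (world z) of soap_bottle between -0.005 and 0.012 m and linear speed of soap_bottle below 0.02 m/s and horizontal distance between soap_bottle and lamp_axis above 0.17 m and (x of soap_bottle in the frame of chopping_board above 0.14 m or x of soap_bottle in the frame of chopping_board below -0.14 m or y of soap_bottle in the frame of chopping_board above 0.19 m or y of soap_bottle in the frame of chopping_board below -0.19 m)); the robot touches nothing.
It fails at once if the washing-up bottle is knocked over (angle between soap_bottle's own z axis and vertical above 0.6 rad).
It fails at once if one of the other things on the worktop is pushed out of place or knocked over (distance of any of mug, jar, tin, spice_jar_a, spice_jar_b from where it was at the start of the episode above 0.03 m or angle between any of mug, jar, tin, spice_jar_a, spice_jar_b's own z axis and vertical above 0.5 rad).
It also fails if it takes over 58 s, if anything falls off the work surface, if the arm or the gripper's body presses on something with over 40 N, if the wrist force passes 120 N, or if a joint passes its speed limit or range.

## Working session

There is one attempt and no reset: what is moved stays moved. The work goes in short steps, Python scripts to look and compute and a shell command to move; the robot and the scene stay as the last step left them, time stands still between calls to the robot, and variables do not carry over. Pictures are saved under pics/ and viewed, at most 10 in all, crops included, and the job is handed in when it is done.

```bash
mkdir -p pics; python3 - <<'E'
from plant import *
import cv2
for n in("scene","top"):
    cv2.imwrite(f"pics/{n}0.png",read_camera(n)[:,:,::-1]); m=camera_model(n); print(n,m["mtx"].round(1).tolist(),m["T"].round(3).tolist())
o=get_obs(); print({k:(v.round(3).tolist() if hasattr(v,'round') and hasattr(v,'tolist') else v) for k,v in o.items()})
E
```

```text
scene [[503.6, 0.0, 324.4], [0.0, 503.6, 234.8], [0.0, 0.0, 1.0]] [[0.879, -0.307, 0.364, 123.501], [-0.476, -0.563, 0.675, -713.111], [-0.002, -0.767, -0.641, 825.262], [0.0, 0.0, 0.0, 1.0]]
top [[495.8, 0.0, 316.3], [0.0, 495.8, 243.8], [0.0, 0.0, 1.0]] [[-0.002, -0.997, 0.081, 389.119], [-1.0, 0.004, 0.028, -72.717], [-0.029, -0.081, -0.996, 1417.651], [0.0, 0.0, 0.0, 1.0]]
{'time': 0.1, 'q': [1.041, 0.291, -0.154, 1.127, -0.0, 1.431], 'qd': [-0.001, -0.001, 0.001, -0.001, 0.0, -0.001], 'effort': [0.002, -53.798, 33.192, 0.009, -0.0, -0.0], 'eef_pos': [199.771, 485.03, 191.103], 'orientation': [-0.61, -3.081, 0.002], 'contact_force': [0.564, 1.031, -0.647], 'ft_torque': [0.001, 0.004, 0.011], 'gripper_force': 0.0, 'grip_width': 85.6006426256003}
```

View pics/scene0.png

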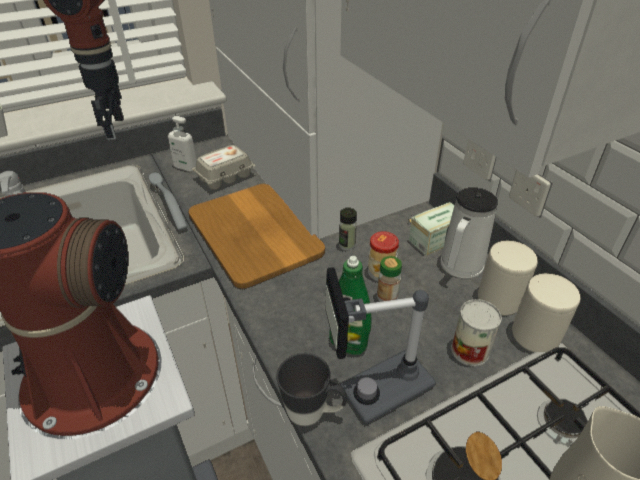

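View pics/top0.png

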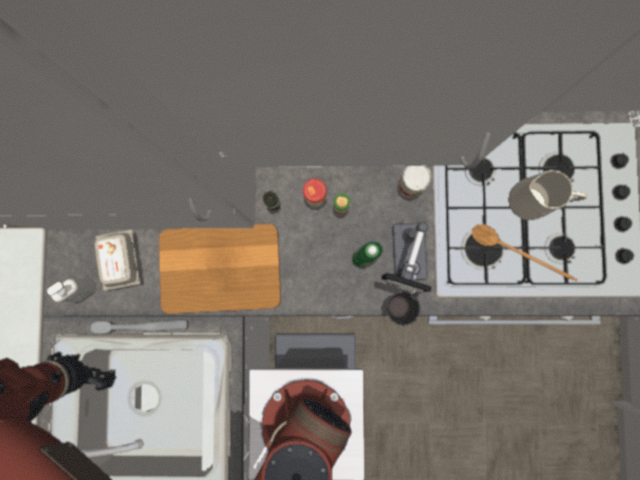

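The scene view shows the bottle at (352,300), the lamp switch at (367,388), the column top at (421,297), the panel around (338,313) and the board around (256,233). In the top view the bottle cap is at (372,249), the lamp foot at (410,250), the panel edge runs (384,276)–(430,290), and the board is at (220,270). I'll zoom in on both and cast rays.

```bash
cat > h.py <<'E'
import numpy as np,cv2
from plant import *
def ray(n,p):
    m=camera_model(n); d=m["T"][:3,:3]@np.linalg.solve(m["mtx"],[p[0],p[1],1]); return m["T"][:3,3],d/np.linalg.norm(d)
def onz(n,p,z):
    o,d=ray(n,p); return (o+d*(z-o[2])/d[2]).round(0)
def tri(ps,pt):
    (a,u),(b,v)=ray("scene",ps),ray("top",pt)
    s=np.linalg.lstsq(np.c_[u,-v],b-a,rcond=None)[0]; P,Q=a+u*s[0],b+v*s[1]
    return ((P+Q)/2).round(0),round(float(np.linalg.norm(P-Q)),1)
E
python3 - <<'E'
from h import *
t=cv2.imread("pics/top0.png");s=cv2.imread("pics/scene0.png")
a=cv2.resize(t[160:340,330:460],None,fx=3,fy=3,interpolation=2)
b=cv2.resize(s[240:420,270:440],None,fx=3,fy=3,interpolation=2)
b=b[:540,:400+110]
im=np.hstack([a,b[:, :400]]);print(im.shape)
cv2.imwrite("pics/z0.png",im)
h=cv2.cvtColor(t,cv2.COLOR_BGR2HSV)
m=cv2.inRange(h,(8,100,80),(22,255,255));m[:,300:]=0
c=max(cv2.findContours(m,0,1)[0],key=cv2.contourArea);r=cv2.minAreaRect(c);print("board",r,onz("top",r[0],22),[onz("top",p,22) for p in cv2.boxPoints(r)])
for n,p,z in(("red",(315,189),100),("green",(342,203),106),("blk",(270,200),105),("tin",(416,180),110),("mug",(401,308),107)):print(n,onz("top",p,z))
print("bottle",tri((352,260),(373,249)),onz("top",(373,249),235));print("column",tri((421,297),(419,231)))
print("switch",onz("scene",(367,384),46))
print("counter edge",onz("top",(310,316),0))
E
```

```text
(540, 790, 3)
board ((218.89105224609375, 268.2840881347656), (84.91376495361328, 119.9697494506836), 87.1844482421875) [434. 243.  22.] [array([547., 423.,  22.]), array([562.,  80.,  22.]), array([323.,  67.,  22.]), array([307., 405.,  22.])]
red [644. -32. 100.]
green [ 605. -104.  106.]
blk [614.  89. 105.]
tin [ 664. -301.  110.]
mug [ 326. -256.  107.]
bottle (array([ 471., -173.,  234.]), 3.7) [ 472. -174.  235.]
column (array([ 522., -290.,  223.]), 13.4)
switch [ 435. -293.   46.]
counter edge [299. -14.   0.]
```

View pics/z0.png

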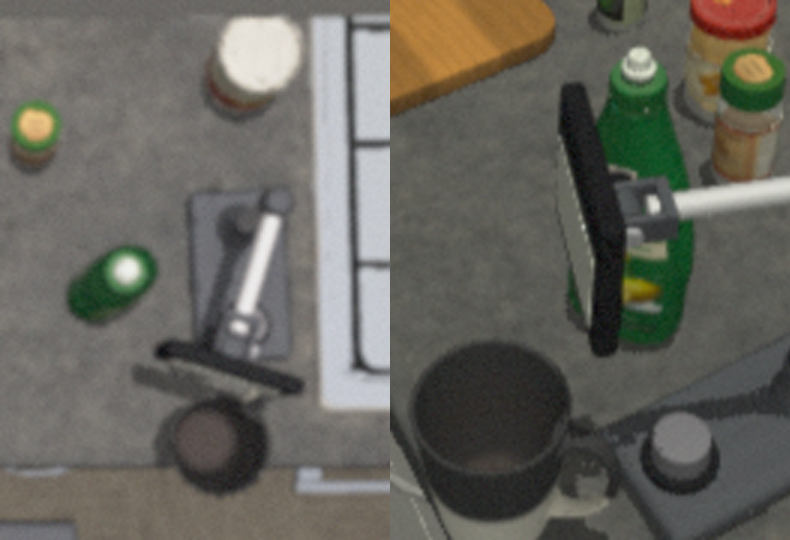

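The crop shows the kink of the panel's dark edge at scene px (344,311), with its far top corner at (331,272). The column cap is at top px (422,227), and the foot spans (393,224)–(427,278).

```bash
cat >> h.py <<'E'
from scipy.spatial.transform import Rotation as Ro
def tool():
    o=get_obs(); return np.array(o["eef_pos"]),Ro.from_rotvec(o["orientation"]),o
def down(yaw): # tool z down, tool y (closing line) at angle yaw in world
    y=np.array([np.cos(yaw),np.sin(yaw),0]);z=np.array([0,0,-1.]);return Ro.from_matrix(np.c_[np.cross(y,z),y,z])
def need(P,R=None):
    p,r,o=tool(); print("t",o["time"],"pos",p.round(0),"shift cm",(r.inv().apply(np.array(P)-p)/10).round(2),"turn",np.degrees((r.inv()*R).as_rotvec()).round(1) if R else "")
E
python3 - <<'E'
from h import *
p,r,o=tool();print(r.as_matrix().round(2).tolist())
f=lambda x,y:(330+x/3,160+y/3)
print("foot",[onz("top",f(*q),21) for q in((190,193),(290,190),(290,355),(193,360))])
print("cap",onz("top",f(277,202),251),onz("top",f(277,202),230))
print("far",tri((331,271),f(165,350)));print("near",tri((345,311),f(298,385)));
print("nearz",[onz("top",f(298,385),z) for z in(240,260)],[onz("scene",(345,311),z) for z in(240,260)],"bottom near",onz("scene",(342,356),165))
need((472,-174,330));
for y in(0,.3,.6,-.3,1.57):
  print(y,np.degrees((r.inv()*down(y)).as_rotvec()).round(0),np.degrees((r.inv()*down(y+np.pi)).as_rotvec()).round(0))
E
```

```text
[[-0.92, 0.38, -0.0], [0.38, 0.92, -0.0], [0.0, -0.0, -1.0]]
foot [array([ 557., -250.,   21.]), array([ 559., -344.,   21.]), array([ 404., -341.,   21.]), array([ 400., -251.,   21.])]
cap [ 522. -289.  251.] [ 524. -293.  230.]
far (array([ 409., -200.,  258.]), 5.8)
near (array([ 380., -298.,  275.]), 1.7)
nearz [array([ 379., -305.,  240.]), array([ 379., -301.,  260.])] [array([ 397., -272.,  240.]), array([ 387., -287.,  260.])] bottom near [ 380. -295.  165.]
t 0.1 pos [200. 485. 191.] shift cm [-50.27 -50.58 -13.84] turn 
0 [-0.  0. 68.] [  -0.   -0. -112.]
0.3 [-0.  0. 50.] [  -0.   -0. -130.]
0.6 [-0.  0. 33.] [  -0.   -0. -147.]
-0.3 [-0.  0. 85.] [ -0.  -0. -95.]
1.57 [ -0.  -0. -22.] [ -0.   0. 158.]
```

```bash
python3 -m pendant '{"jaw":[8.5,8.5,8.5,8.5,8.5,8.5,8.5,8.5,8.5,8.5,8.5,8.5,8.5,8.5,8.5,8.5,8.5,8.5,8.5,8.5],"xyz":[[0,0,-4],[0,0,-4],[0,0,-4],[-3.14,-3.16,-0.15],[-3.14,-3.16,-0.15],[-3.14,-3.16,-0.15],[-3.14,-3.16,-0.15],[-3.14,-3.16,-0.15],[-3.14,-3.16,-0.15],[-3.14,-3.16,-0.15],[-3.14,-3.16,-0.15],[-3.14,-3.16,-0.15],[-3.14,-3.16,-0.15],[-3.14,-3.16,-0.15],[-3.14,-3.16,-0.15],[-3.14,-3.16,-0.15],[-3.14,-3.16,-0.15],[-3.14,-3.16,-0.15],[-3.14,-3.16,-0.15],[0,0,0]],"turn":[[0,0,0],[0,0,0],[0,0,0],[0,0,0],[0,0,0],[0,0,0],[0,0,0],[0,0,0],[0,0,0],[0,0,0],[0,0,0],[0,0,0],[0,0,0],[0,0,0],[0,0,0],[0,0,0],[0,0,0],[0,0,0],[0,0,0],[0,0,0]]}' && python3 -m pendant '{"jaw":[8.5,8.5,8.5,8.5,8.5,8.5,8.5,8.5,8.5,8.5],"xyz":[[0,0,0],[0,0,0],[0,0,0],[0,0,0],[0,0,0],[0,0,0],[0,0,0],[0,0,0],[0,0,0],[0,0,0]],"turn":[[0,0,10],[0,0,10],[0,0,10],[0,0,10],[0,0,10],[0,0,10],[0,0,10],[0,0,10],[0,0,10],[0,0,0]]}'; python3 -c "
from h import *
import math
need((472,-174,187),down(math.radians(-22)));print(get_obs()['q'])"
```

```text
time: 2.6
eef_pos: [472.3, -175.8, 334.4]
orientation: [-0.614, -3.079, -0.0]
contact_force: [0.5, -0.6, 0.8]
grip_width: 85.1
gripper_force: 0.0
time: 3.85
eef_pos: [471.6, -172.7, 335.6]
orientation: [-2.609, -1.75, 0.0]
contact_force: [0.2, -0.6, 0.3]
grip_width: 85.1
gripper_force: 0.0
t 3.85 pos [ 472. -173.  336.] shift cm [-0.1   0.09 14.86] turn [-0.  -0.  -0.3]
[-4.96835496e-01  2.12971843e-01  1.16694880e-01  1.47499831e+00
  1.09413697e-04  1.46299666e+00]
```

```bash
python3 -m pendant '{"jaw":[8.5,8.5,8.5,8.5,8.5,0,0,0,0,0,0,0],"xyz":[[0,0,3.7],[0,0,3.7],[0,0,3.7],[0,0,3.7],[0,0,0],[0,0,0],[0,0,0],[0,0,0],[0,0,0],[0,0,0],[0,0,0],[0,0,0]],"turn":[[0,0,0],[0,0,0],[0,0,0],[0,0,0],[0,0,0],[0,0,0],[0,0,0],[0,0,0],[0,0,0],[0,0,0],[0,0,0],[0,0,0]]}' 40; python3 -c "
from h import *
cv2.imwrite('pics/g1.png',cv2.resize(read_camera('scene')[200:420,230:500,::-1],None,fx=2,fy=2))
need((430,-15,187))"
```

```text
time: 5.35
eef_pos: [472.3, -173.6, 188.4]
orientation: [2.609, 1.747, 0.001]
contact_force: [-1.3, 0.2, 5.5]
grip_width: 16.4
gripper_force: 38.9
t 5.4 pos [ 472. -174.  188.] shift cm [13.06 -9.95  0.13] turn
```

View pics/g1.png

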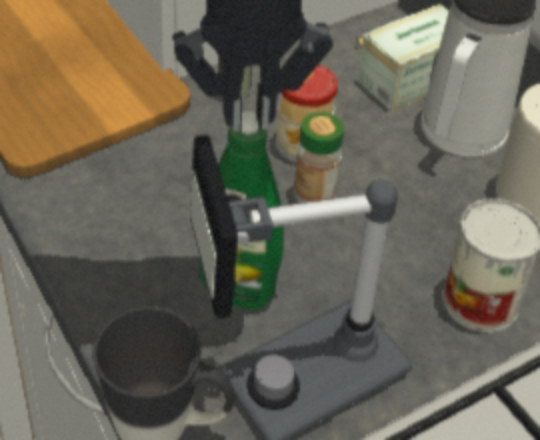

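The pads seem to hold only the nozzle at crop (245,95), higher than intended, with a 16 mm opening. I'll check where the TCP projects before moving.

```bash
python3 - <<'E'
from h import *
for n in("scene","top"):
  m=camera_model(n);Ti=np.linalg.inv(m["T"])
  for P in((472,-174,188),(472,-174,207),(472,-174,219),(472,-174,235),(472,-174,0)):
    c=Ti@np.r_[P,1];u=m["mtx"]@c[:3];u=u[:2]/u[2];print(n,P,u.round(0),((u-[230,200])*2).round(0))
s=read_camera("scene");t=read_camera("top")
a=cv2.resize(s[190:370,290:420],None,fx=3,fy=3,interpolation=2);b=cv2.resize(t[180:360,310:440],None,fx=3,fy=3,interpolation=2)
cv2.imwrite("pics/g2.png",np.hstack([a,b])[:,:,::-1])
E
```

```text
scene (472, -174, 188) [353. 279.] [246. 157.]
scene (472, -174, 207) [353. 271.] [247. 142.]
scene (472, -174, 219) [354. 266.] [247. 132.]
scene (472, -174, 235) [354. 259.] [248. 118.]
scene (472, -174, 0) [350. 345.] [240. 289.]
top (472, -174, 188) [371. 250.] [283. 101.]
top (472, -174, 207) [372. 250.] [284. 100.]
top (472, -174, 219) [372. 250.] [285.  99.]
top (472, -174, 235) [373. 249.] [286.  98.]
top (472, -174, 0) [366. 255.] [272. 110.]
```

View pics/g2.png

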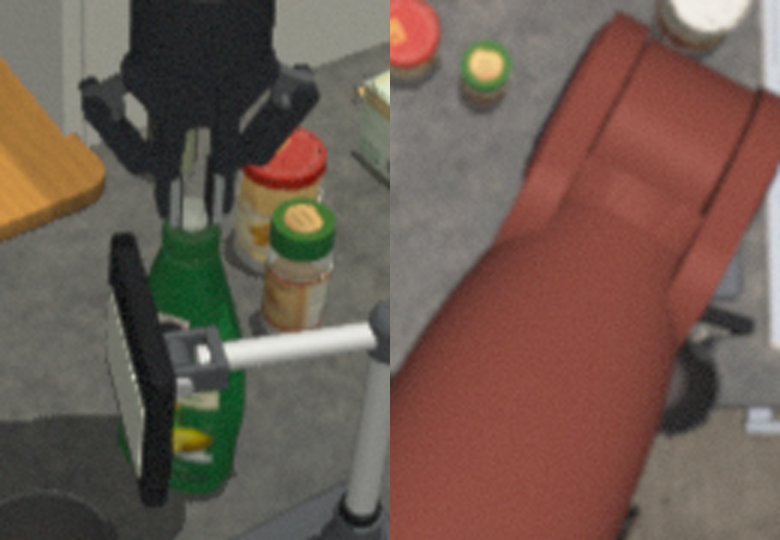

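```bash
python3 - <<'E'
from h import *
m=camera_model("scene");Ti=np.linalg.inv(m["T"])
for P in((200,485,191),(200,485,204),(200,485,221)):
    c=Ti@np.r_[P,1];u=m["mtx"]@c[:3];u=u[:2]/u[2];print(P,u.round(0))
s=cv2.imread("pics/scene0.png")[60:180,60:160];cv2.imwrite("pics/g3.png",cv2.resize(s,None,fx=5,fy=5,interpolation=2))
E
```

```text
(200, 485, 191) [121. 149.]
(200, 485, 204) [120. 144.]
(200, 485, 221) [118. 138.]
```

View pics/g3.png

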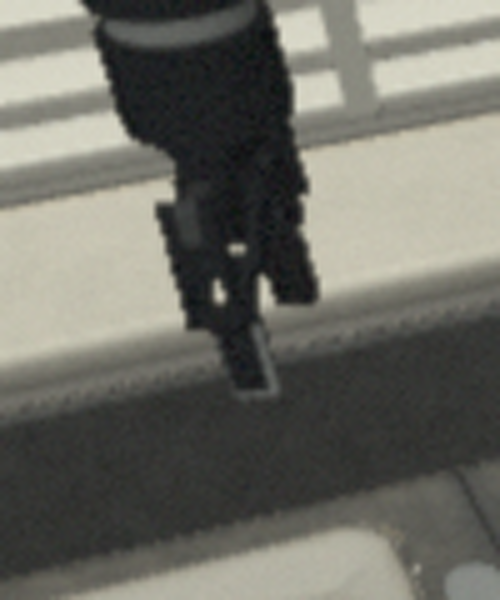

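```bash
python3 -m pendant '{"jaw":[0,0,0,0],"xyz":[[0,0,-0.5],[0,0,-1],[0,0,-1],[0,0,0]],"turn":[[0,0,0],[0,0,0],[0,0,0],[0,0,0]]}' 60; python3 - <<'E'
from h import *
s=read_camera("scene");a=cv2.resize(s[190:370,290:420],None,fx=3,fy=3,interpolation=2)
cv2.imwrite("pics/g4.png",a[:,:,::-1])
m=camera_model("scene");Ti=np.linalg.inv(m["T"])
for P in((184,446,191),(184,446,204),(184,446,221),(216,524,204)):
    c=Ti@np.r_[P,1];u=m["mtx"]@c[:3];u=u[:2]/u[2];print(P,u.round(0))
E
```

```text
time: 6.0
eef_pos: [472.5, -173.8, 213.6]
orientation: [2.609, 1.747, 0.001]
contact_force: [-0.3, -1.0, -1.5]
grip_width: 15.5
gripper_force: 58.7
(184, 446, 191) [118. 158.]
(184, 446, 204) [116. 153.]
(184, 446, 221) [114. 147.]
(216, 524, 204) [123. 136.]
```

View pics/g4.png

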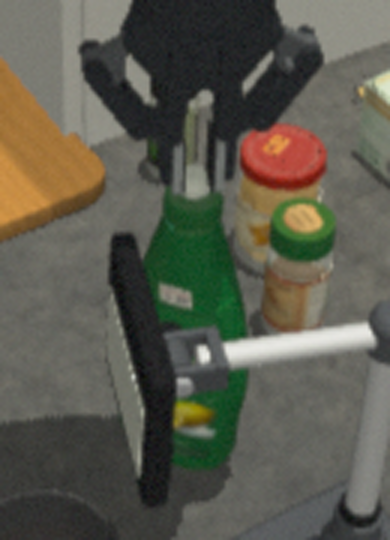

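Bottle is lifted about 25 mm, hanging from the nozzle at (195,185), with the base at (205,465) clear of the worktop. Next I'll carry it to (430,−15) and lower it.

```bash
python3 -m pendant '{"jaw":[0,0,0,0,0,0,0,0,0,0,0,0,0,0,0],"xyz":[[0.6,-0.5,0],[1.4,-1,0],[1.9,-1.5,0],[1.9,-1.5,0],[1.9,-1.5,0],[1.9,-1.5,0],[1.6,-1.1,0],[1.2,-0.9,0],[0.6,-0.45,0],[0,0,0],[0,0,0],[0,0,0.8],[0,0,0.8],[0,0,0.5],[0,0,0.2]],"turn":[[0,0,0],[0,0,0],[0,0,0],[0,0,0],[0,0,0],[0,0,0],[0,0,0],[0,0,0],[0,0,0],[0,0,0],[0,0,0],[0,0,0],[0,0,0],[0,0,0],[0,0,0]]}'; python3 - <<'E'
from h import *
s=read_camera("scene");a=cv2.resize(s[170:400,230:450],None,fx=2.5,fy=2.5,interpolation=2)
cv2.imwrite("pics/g5.png",a[:,:,::-1])
E
```

```text
time: 7.92
eef_pos: [429.2, -15.4, 189.1]
orientation: [-2.61, -1.747, 0.001]
contact_force: [-0.8, 0.2, -2.6]
grip_width: 15.2
gripper_force: 58.7
```

View pics/g5.png

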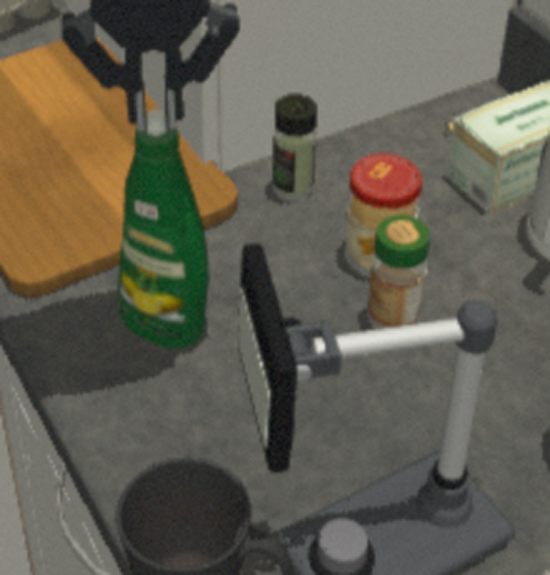

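The bottle is at (160,240) in the crop, close to the worktop and still hanging (−2.6 N). I'll ease it down until the load comes off.

```bash
python3 -m pendant '{"jaw":[0,0,0],"xyz":[[0,0,0.2],[0,0,0.15],[0,0,0]],"turn":[[0,0,0],[0,0,0],[0,0,0]]}'
```

```text
time: 8.35
eef_pos: [431.6, -15.4, 188.6]
orientation: [2.607, 1.746, 0.007]
contact_force: [-2.7, 1.5, 18.6]
grip_width: 15.3
gripper_force: 61.2
```

```bash
python3 -m pendant '{"jaw":[0,0,2.2,3,4,6,8.5,8.5,8.5,8.5,8.5,8.5,8.5],"xyz":[[0,0,-0.15],[0,0,0],[0,0,0],[0,0,0],[0,0,0],[0,0,0],[0,0,0],[0,0,0],[0,0,-3],[0,0,-4],[0,0,-4],[0,0,-4],[0,0,0]],"turn":[[0,0,0],[0,0,0],[0,0,0],[0,0,0],[0,0,0],[0,0,0],[0,0,0],[0,0,0],[0,0,0],[0,0,0],[0,0,0],[0,0,0],[0,0,0]]}'; python3 - <<'E'
from h import *
s=read_camera("scene");t=read_camera("top")
cv2.imwrite("pics/s6.png",s[:,:,::-1]);cv2.imwrite("pics/t6.png",t[:,:,::-1])
a=cv2.resize(s[220:410,260:440],None,fx=3,fy=3,interpolation=2);b=cv2.resize(t[200:340,360:445],None,fx=3,fy=3,interpolation=2)
im=np.zeros((570,795,3),np.uint8);im[:,:540]=a;im[:420,540:]=b;cv2.imwrite("pics/g6.png",im[:,:,::-1])
E
```

```text
time: 9.98
eef_pos: [430.9, -15.6, 340.1]
orientation: [2.608, 1.746, 0.005]
contact_force: [-0.2, -0.6, -0.3]
grip_width: 85.1
gripper_force: 0.0
```

View pics/g6.png

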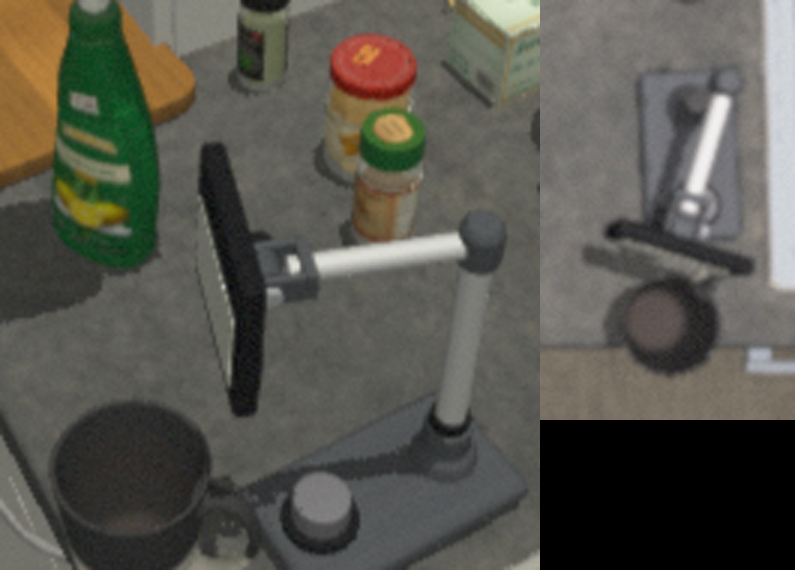

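The bottle stands at (105,150) in the crop, and the lamp is unmoved with its panel edge running (213,147)–(252,268). Next I'll check the real fingertip height numerically from this image.

```bash
cat >> h.py <<'E'
def proj(n,P):
    m=camera_model(n);c=np.linalg.inv(m["T"])@np.r_[P,1];u=m["mtx"]@c[:3];return (u[:2]/u[2]).round(1)
E
python3 - <<'E'
from h import *
s=cv2.imread("pics/s6.png");g=s.max(2)
for P in((470,-31,340),(470,-31,353),(470,-31,385),(391,0,340),(391,0,353),(391,0,385)):print(P,proj("scene",P))
print("\n".join("%d "%r+"".join("#" if v<70 else "." for v in g[r,255:345]) for r in range(130,235,2)))
E
```

```text
(470, -31, 340) [313.7 168.5]
(470, -31, 353) [313.6 162.2]
(470, -31, 385) [313.3 146.3]
(391, 0, 340) [266.  171.7]
(391, 0, 353) [265.4 165.4]
(391, 0, 385) [264.  149.4]
130 ###....#..................................................##...####.......................
132 ####...#...................................................#...####.......................
134 ####...#...................................................#...####.......................
136 ####...##..................................................#...####.......................
138 ####...##..................................................#...####.......................
140 .####...#..................................................#..............................
142 .####...#..................................................#..............................
144 ........#.................................................................................
146 ..........................................................................................
148 ...................................................................
[... 3408 characters left out ...]
..............................#####
222 .......................................................................................###
224 ............................#..#...........##.............................................
226 ............................##............###.............................................
228 ............................#######.#########.......................................##....
230 ............................#####.############......................................#####.
232 ............................#.################......................................#####.
234 ............................##.#..........#####.....................................######
```

Open fingertips sit about 47 mm above the reported TCP, and closed about 32 mm, so I'll allow for that. Next, the shift to above the panel's upper edge.

```bash
python3 - <<'E'
from h import *
need((394,-250,300),down(np.radians(-17.8)))
s=cv2.imread("pics/s6.png");h=cv2.cvtColor(s,cv2.COLOR_BGR2HSV)
# bottle
m=cv2.inRange(h,(55,80,20),(90,255,200));m[:,330:]=0
c=max(cv2.findContours(m,0,1)[0],key=cv2.contourArea);print(cv2.boundingRect(c),[proj("scene",(431,-16,z)) for z in(0,219)])
for z in(258,265):print([onz("top",p,z) for p in((385,276.3),(429.5,288.5))])
E
```

```text
t 10.075 pos [430. -15. 337.] shift cm [-23.05   5.65   3.74] turn [ 0.  -0.  -4.6]
(277, 221, 36, 88) [array([297.4, 300.9]), array([293.2, 223.4])]
[array([ 407., -199.,  258.]), array([ 378., -302.,  258.])]
[array([ 407., -198.,  265.]), array([ 378., -300.,  265.])]
```

```bash
python3 -m pendant '{"jaw":[8.5,8.5,8.5,8.5,8.5,8.5,8.5,8.5,8.5,8.5,8.5,8.5,8.5,8.5],"xyz":[[-2.88,0.71,0.4],[-2.88,0.71,0.4],[-2.88,0.71,0.4],[-2.88,0.71,0.4],[-2.88,0.71,0.4],[-2.88,0.71,0.4],[-2.88,0.71,0.4],[-2.88,0.71,0.4],[0,0,0],[0,0,2.5],[0,0,2.5],[0,0,2.5],[0,0,1.5],[0,0,0]],"turn":[[0,0,0],[0,0,0],[0,0,0],[0,0,0],[0,0,0],[0,0,0],[0,0,0],[0,0,0],[0,0,-4.6],[0,0,0],[0,0,0],[0,0,0],[0,0,0],[0,0,0]]}' 40; python3 -c "
from h import *
need((393,-250,210),down(np.radians(-17.8)))"
```

```text
time: 11.82
eef_pos: [392.9, -248.9, 213.8]
orientation: [-2.535, -1.849, 0.001]
contact_force: [-0.3, -0.1, 1.1]
grip_width: 85.0
gripper_force: 0.0
t 11.825 pos [ 393. -249.  214.] shift cm [-0.1   0.04  0.38] turn [-0.2 -0.1  0. ]
```

```bash
python3 -m pendant '{"jaw":[8.5,4,4,0,0,0,0,0],"xyz":[[0,0,0.4],[0,0,0],[0,0,0],[0,0,0],[0,0,0],[0,0,0],[0,0,0],[0,0,0]],"turn":[[0,0,0],[0,0,0],[0,0,0],[0,0,0],[0,0,0],[0,0,0],[0,0,0],[0,0,0]]}' 40
```

```text
time: 12.82
eef_pos: [394.2, -250.1, 211.8]
orientation: [2.538, 1.851, 0.0]
contact_force: [0.2, 0.1, 4.0]
grip_width: 12.9
gripper_force: 44.2
```

```bash
python3 -m pendant '{"jaw":[0,0,0,0,0,0,0,0,0,0,0,0,0],"xyz":[[1.25,0.06,0],[1.25,0.06,0],[1.25,0.06,0],[1.25,0.06,0],[1.25,0.06,0],[1.25,0.06,0],[1.25,0.06,0],[1.25,0.06,0],[1.25,0.06,0],[1.25,0.06,0],[1.25,0.06,0],[1.25,0.06,0],[0,0,0]],"turn":[[0,0,5.2],[0,0,5.2],[0,0,5.2],[0,0,5.2],[0,0,5.2],[0,0,5.2],[0,0,5.2],[0,0,5.2],[0,0,5.2],[0,0,5.2],[0,0,5.2],[0,0,5.2],[0,0,0]]}'; python3 -c "
from h import *
p,r,o=tool();y=-r.as_matrix()[:,1];print('swivel',np.arctan2(y[1],-y[0]),'pos ang',np.arctan2(p[1]+294,524-p[0]),np.hypot(p[1]+294,524-p[0]),o['grip_width'],o['ft_torque'],o['q'])"
```

```text
time: 14.45
eef_pos: [503.3, -155.6, 211.8]
orientation: [-3.129, -0.268, -0.002]
contact_force: [0.4, 4.4, 5.0]
grip_width: 13.1
gripper_force: 44.2
swivel 1.3998420914635321 pos ang 1.4226774661331394 139.9488377454138 13.060458639351193 [ 0.87023177 -0.15576023  0.03078518] [-4.39798014e-01  2.83217339e-01 -1.10132585e-01  1.17690457e+00
  1.71945155e-03  2.53084166e+00]
```

```bash
python3 -m pendant '{"jaw":[0,0,0,0,0,0,0,0],"xyz":[[0,0.02,0.12],[0,0.02,0.12],[0,0.02,0.12],[0,0.02,0.12],[0,0.02,0.12],[0,0.02,0.12],[0,0.02,0.12],[0,0,0]],"turn":[[-3.5,0,0],[-3.5,0,0],[-3.5,0,0],[-3.5,0,0],[-3.5,0,0],[-3.5,0,0],[-3.5,0,0],[0,0,0]]}'; python3 - <<'E'
from h import *
p,r,o=tool();M=r.as_matrix();y=-M[:,1];print('light',y.round(3),'swivel',np.arctan2(y[1],-y[0]),'tilt',np.arcsin(-y[2]),p,o['ft_torque'])
s=read_camera("scene");t=read_camera("top");cv2.imwrite("pics/s7.png",s[:,:,::-1])
a=cv2.resize(s[150:400,250:450],None,fx=2.3,fy=2.3,interpolation=2)
cv2.imwrite("pics/g7.png",a[:,:,::-1])
E
```

```text
time: 15.45
eef_pos: [502.9, -158.5, 203.7]
orientation: [2.705, 0.235, 0.051]
contact_force: [-0.8, 3.6, 4.0]
grip_width: 13.2
gripper_force: 44.1
light [-0.157  0.896 -0.415] swivel 1.39779857136477 tilt 0.42809008900230255 [ 502.94795403 -158.47205032  203.70928348] [0.60401266 0.13470374 0.11784278]
```

```bash
python3 -m pendant '{"jaw":[3,5,8.5,8.5,8.5,8.5,8.5,8.5,8.5,8.5,8.5,8.5],"xyz":[[0,0,0],[0,0,0],[0,0,0],[0,0,0],[0,0,-3],[0,0,-4],[0,0,-4],[0,0,-3],[0,0,0],[0,0,0],[0,0,0],[0,0,0]],"turn":[[0,0,0],[0,0,0],[0,0,0],[0,0,0],[0,0,0],[0,0,0],[0,0,0],[0,0,0],[8.2,0,0],[8.2,0,0],[8.1,0,0],[0,0,0]]}'; python3 - <<'E'
from h import *
s=read_camera("scene");t=read_camera("top");cv2.imwrite("pics/s8.png",s[:,:,::-1]);cv2.imwrite("pics/t8.png",t[:,:,::-1])
a=cv2.resize(s[200:410,250:440],None,fx=2.7,fy=2.7,interpolation=2);b=cv2.resize(t[200:330,340:440],None,fx=2.8,fy=2.8,interpolation=2)
print(a.shape,b.shape)
im=np.zeros((567,793,3),np.uint8);im[:,:513]=a;im[:364,513:]=b;cv2.imwrite("pics/g8.png",im[:,:,::-1])
# expected panel corners
A=np.array([524,-294,0.]);a_,t_=1.40,.428
u=np.array([-np.cos(a_),np.sin(a_),0]);z=np.array([0,0,1.]);w=np.cross(z,u)
O=u*np.cos(t_)-z*np.sin(t_);U=z*np.cos(t_)+u*np.sin(t_);Q=A+120*u+215*z
for n,(dw,du) in {"top+":(55,50),"top-":(-55,50),"bot+":(55,-50),"bot-":(-55,-50)}.items():
  P=Q+O*20+U*du+w*dw;ps,pt=proj("scene",P),proj("top",P);print(n,P.round(0),ps,((ps-[250,200])*2.7).round(),((pt-[340,200])*2.8+[513,0]).round())
need((432,-295,200),down(0))
E
```

```text
time: 17.05
eef_pos: [493.1, -104.4, 330.5]
orientation: [-3.13, -0.262, 0.001]
contact_force: [0.4, 0.3, 0.4]
grip_width: 85.1
gripper_force: 0.0
(567, 513, 3) (364, 280, 3)
top+ [ 443. -147.  252.] [331.6 247.9] [220. 129.] [575. 171.]
top- [ 551. -128.  252.] [378.5 223.2] [347.  63.] [551.  43.]
bot+ [ 450. -188.  161.] [345.8 298.2] [259. 265.] [614. 167.]
bot- [ 558. -169.  161.] [390.3 271.6] [379. 193.] [592.  48.]
t 17.15 pos [ 493. -103.  331.] shift cm [-9.23 17.91 13.11] turn [  0.    0.1 -80.3]
```

View pics/g8.png

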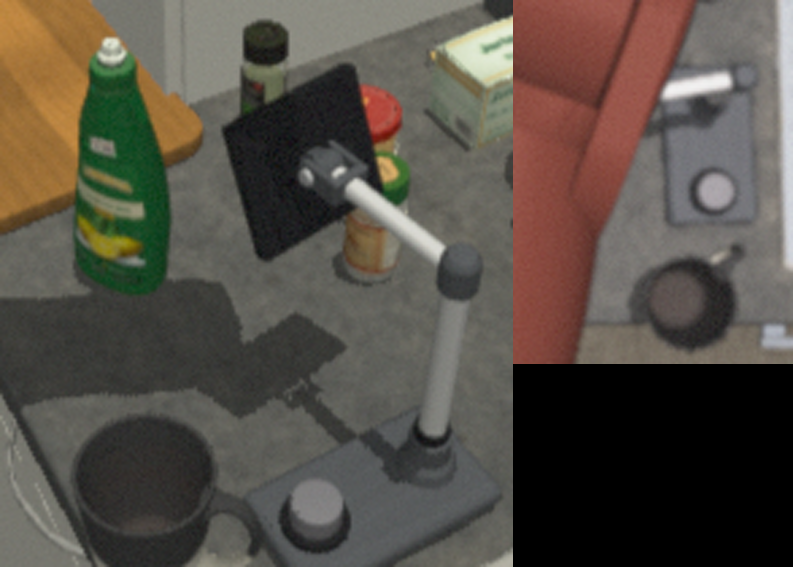

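The panel back shows corners at (224,130), (348,65), (262,258) and (381,183), all within a few pixels of the prediction, so the lamp is aimed. The bottle stands upright and the switch is at (317,500). Next I'll locate the switch.

```bash
python3 - <<'E'
from h import *
print(onz("scene",(367.4,384.5),46),onz("top",(412.1,268.2),46))
S=onz("top",(412.1,268.2),46)
need((S[0],S[1],331));need((S[0],S[1],35))
E
```

```text
[ 435. -295.   46.] [ 432. -297.   46.]
t 17.15 pos [ 493. -103.  331.] shift cm [-9.280e+00  1.813e+01  1.000e-02] turn 
t 17.15 pos [ 493. -103.  331.] shift cm [-9.26 18.09 29.61] turn
```

Go to above (433,−296), fingers closed, then down to TCP 40 (real tip about 72).

```bash
python3 -m pendant '{"jaw":[0,0,0,0,0,0,0,0,0,0,0,0,0,0,0],"xyz":[[-1.55,3,0],[-1.55,3,0],[-1.55,3,0],[-1.55,3,0],[-1.5,3,0],[-1.5,3,0],[0,0,0],[0,0,4.5],[0,0,4.5],[0,0,4.5],[0,0,4.5],[0,0,4.5],[0,0,3.5],[0,0,2.5],[0,0,0]],"turn":[[0,0,0],[0,0,0],[0,0,0],[0,0,0],[0,0,0],[0,0,0],[0,0,0],[0,0,0],[0,0,0],[0,0,0],[0,0,0],[0,0,0],[0,0,0],[0,0,0],[0,0,0]]}'; python3 -m pendant '{"jaw":[0,0,0,0,0],"xyz":[[0,0,1],[0,0,0.5],[0,0,0.3],[0,0,0.3],[0,0,0]],"turn":[[0,0,0],[0,0,0],[0,0,0],[0,0,0],[0,0,0]]}'
```

```text
time: 19.02
eef_pos: [432.2, -292.7, 45.0]
orientation: [-3.128, -0.271, 0.004]
contact_force: [0.8, 0.3, 0.9]
grip_width: -0.2
gripper_force: 0.0
time: 19.65
eef_pos: [432.8, -295.2, 25.0]
orientation: [-3.13, -0.268, 0.0]
contact_force: [0.0, 0.3, -0.1]
grip_width: 0.2
gripper_force: 0.0
```

```bash
python3 -m pendant '{"jaw":[0,0,0,0],"xyz":[[0,0,0.5],[0,0,0.5],[0,0,0.3],[0,0,0]],"turn":[[0,0,0],[0,0,0],[0,0,0],[0,0,0]]}'
```

```text
time: 20.15
eef_pos: [432.7, -295.0, 11.7]
orientation: [-3.13, -0.269, 0.001]
contact_force: [-0.6, 1.2, -0.0]
grip_width: -0.1
gripper_force: 0.0
```

```bash
python3 -m pendant '{"jaw":[0,0,0,0],"xyz":[[0,0,0.2],[0,0,0.2],[0,0,0.2],[0,0,0]],"turn":[[0,0,0],[0,0,0],[0,0,0],[0,0,0]]}'
```

```text
time: 20.65
eef_pos: [432.9, -295.2, 6.0]
orientation: [3.13, 0.269, 0.0]
contact_force: [-0.8, -0.2, 2.1]
grip_width: 0.3
gripper_force: 0.8
```

```bash
python3 -m pendant '{"jaw":[0,0,0,0,0],"xyz":[[0,0,0.3],[0,0,0.3],[0,0,0.2],[0,0,0],[0,0,0]],"turn":[[0,0,0],[0,0,0],[0,0,0],[0,0,0],[0,0,0]]}'
```

```text
time: 21.28
eef_pos: [433.0, -295.3, -1.8]
orientation: [3.13, 0.269, 0.0]
contact_force: [0.1, 0.8, 4.7]
grip_width: 0.0
gripper_force: 2.4
```

```bash
python3 -m pendant '{"jaw":[0,0,0],"xyz":[[0,0,0.15],[0,0,0.1],[0,0,0]],"turn":[[0,0,0],[0,0,0],[0,0,0]]}'
```

```text
time: 21.65
eef_pos: [433.0, -295.3, -3.8]
orientation: [3.13, 0.269, 0.0]
contact_force: [-1.8, 2.0, 12.9]
grip_width: 0.3
gripper_force: 6.5
```

Against the stop (12.9 N). I'll hold it a touch firmer, then retreat.

```bash
python3 -m pendant '{"jaw":[0,0,0],"xyz":[[0,0,0.1],[0,0,0],[0,0,0]],"turn":[[0,0,0],[0,0,0],[0,0,0]]}'; python3 -m pendant '{"jaw":[0,0,0,0,0,0,0,0,0,0,0,0],"xyz":[[0,0,-1],[0,0,-2],[0,0,-4],[0,0,-5],[0,0,-5],[0,0,-5],[0,0,-5],[0,0,-5],[0,0,-4],[0,0,0],[0,0,0],[0,0,0]],"turn":[[0,0,0],[0,0,0],[0,0,0],[0,0,0],[0,0,0],[0,0,0],[0,0,0],[0,0,0],[0,0,0],[0,0,0],[0,0,0],[0,0,0]]}'; python3 - <<'E'
from h import *
a=cv2.imread("pics/s8.png").astype(int);b=read_camera("scene")[:,:,::-1].astype(int)
d=(np.abs(a-b).max(2)>40)
for n,(x0,y0,x1,y1) in dict(panel=(330,222,394,300),bottle=(275,210,315,310),switch=(350,370,385,405),mug=(275,350,345,420),jars=(330,200,410,305),tin=(450,295,505,365)).items():print(n,d[y0:y1,x0:x1].mean().round(3))
E
```

```text
time: 22.02
eef_pos: [433.1, -295.4, -3.9]
orientation: [3.129, 0.269, 0.001]
contact_force: [-5.4, 4.3, 24.2]
grip_width: 0.2
gripper_force: 12.3
time: 23.52
eef_pos: [432.4, -294.8, 353.2]
orientation: [-3.128, -0.268, 0.003]
contact_force: [0.1, 0.3, -0.2]
grip_width: -0.0
gripper_force: 0.0
panel 0.05
bottle 0.008
switch 0.046
mug 0.0
jars 0.123
tin 0.0
```

```bash
python3 -m pendant '{"jaw":[0,0,0,0,0],"xyz":[[0,-4,-3],[0,-4,-3],[0,-4,-3],[0,-4,-3],[0,0,0]],"turn":[[0,0,0],[0,0,0],[0,0,0],[0,0,0],[0,0,0]]}'; python3 - <<'E'
from h import *
a=cv2.imread("pics/s8.png").astype(int);b=read_camera("scene")[:,:,::-1].astype(int)
d=(np.abs(a-b).max(2)>40)
for n,(x0,y0,x1,y1) in dict(panel=(330,222,394,300),bottle=(275,210,315,310),switch=(350,370,385,405),mug=(275,350,345,420),jars=(330,200,410,305),tin=(450,295,505,365)).items():
  ys,xs=np.where(d[y0:y1,x0:x1]);print(n,d[y0:y1,x0:x1].mean().round(3),(xs.min()+x0,xs.max()+x0,ys.min()+y0,ys.max()+y0) if len(xs) else "")
E
```

```text
time: 24.2
eef_pos: [405.7, -135.8, 476.5]
orientation: [3.128, 0.273, 0.005]
contact_force: [0.0, 0.0, -0.9]
grip_width: -0.1
gripper_force: 0.0
panel 0.0 
bottle 0.002 (np.int64(311), np.int64(314), np.int64(305), np.int64(309))
switch 0.0 
mug 0.028 (np.int64(275), np.int64(300), np.int64(350), np.int64(372))
jars 0.0 
tin 0.0
```

Nothing has shifted since the aim check and the switch is back up; the remaining differences look like arm shadow. Handing in.

```bash
python3 -c "
from plant import *
print(job_done())"
```

```text
the job is handed in; nothing more can be done
None
```

I handed the job in at about 24 s: the bottle stands upright between the board and the lamp, the lamp head is aimed at the board's middle by my measurements, and the switch was pressed to its stop (24 N) and looks back up in the last picture; the hand-in gave no verdict.

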